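Turn the blue drink mat over on the drying stand

ROBOT

A 6-joint arm with a two-finger parallel gripper is mounted at the origin on the work surface. World frame = base frame: x ahead of the robot, y to its left, z up, the work surface at z = 0. Lengths are in mm, angles in rad, forces in N, time in s.
With the tool pointing down it reaches from about 400 to 925 mm from the base axis. Payload 3.4 kg.
Tool frame: the origin (TCP) lies on the centre line of the jaws, within the pads' length; the fingertips stand 19 mm ahead of it and the grasp point (between the pads) is the TCP (manip.finger_overhang is the distance from the TCP to the fingertips, in mm); z points along the fingers, y is the line along which they close (so a half turn about z gives the same grasp; the last joint's range is limited). The gripper opens to 85 mm and grips with 20 to 120 N. Pads are 22 mm wide; open, the fingers measure 114 mm over their backs; the gripper's body (76 mm by 85 mm) begins 54 mm behind the grasp point. The pads swing forward as they close: fully open they stand 13 mm farther back than shut.
Start: joints at [1.155, 0.307, 1.506, -0, 1.328, -0.073], TCP at [192.754, 541.735, 250.305] pointing down, gripper open.
Joint ranges: [-3.12, 3.12], [-1.05, 2.28], [0.14, 2.33], [-1.42, 4.57], [0.1, 2.73], [-2.68, 2.68]. Speed limits (rad/s): [2.57, 2.57, 3.14, 3.14, 3.14, 3.14].

INTERFACE

Orientations are given as a 3x3 rotation matrix whose columns are the frame's x, y, z axes.
In Python, from cell import manip, cams gives the robot as it stands.
- The arm moves only by the tool carry_out, never from a script. Its argument "series" is a list of rows, each an object of numbers: "rx", "ry", "rz": the turn, a rotation vector about the world's x, y, z as a fraction of full scale; "x", "y", "z": the shift along the world's x, y, z as a fraction of full scale; "gripper": the gripper's target within -1 to 1 (fully open at 1, half-way at 0, shut at -1). In form: [{"rx": .., "ry": .., "rz": .., "x": .., "y": .., "z": .., "gripper": ..}, ...]. A call has 1 to 8 rows; each row shifts and turns the commanded pose from where the row before left it; what a row does not reach is not made up. Full scale, the value 1, is 0.025 m for a shift and 0.12 rad for a turn. A row lasts 1/12 s, in which the tool goes at most 41.7 mm and 7.16 degrees, less where a joint would pass 70% of its speed; a pose out of reach is approached as far as the arm can. A call with a number of a shift or a turn outside -1 to 1 is refused whole. A call with a gripper value outside its range is refused whole. The fingers move at their own pace and stop on an object; "grip_force" is the grip in N (left out, the last holds). Time passes only in rows, so rows that do not move let the fingers close. It gives the time, the measured TCP pose, the force, the opening and the grip force at its end, in the units of the state.
- manip.get_obs(): the state, without advancing time (a new reading comes with each control period).
- cams.camera(name): name is "scene" or "top" or "wrist"; returns the picture (400x640x3 uint8, red, green, blue); there is no depth.
- cams.get_calibration(name): a dict with "fovy" (degrees; the focal length in pixels is half the picture's height over the tangent of half this angle, whatever the lens; pixels are square), "cx", "cy" (the principal point, pixels), "extrinsics" (4x4, takes a point from camera to world coordinates). Camera axes: x right, y up, looking along -z (the intrinsics and any distortion apply to the point x, -y, -z); pixel columns grow to the right and rows downward; lengths in mm; the calibration is good to about 2 mm. A picture is of the moment at which its call begins: read the wrist's pose just before it. get_calibration takes no time and is no camera call; for the wrist camera it gives the pose at the moment of the call.
- manip.close_job(): hands the job in; it is judged then, once.
The state is a dict: "clock": time; "q": joint angles; "joint_velocities": joint speeds; "joint_torque": joint torques, N m; "position": TCP position; "eef_rot": TCP orientation; "wrist_force": force on the tool from outside, world axes, zero at the start; "torque": the same for the moment, N m; "opening": finger opening in mm; "finger_force": force on a finger pad.
Only numpy, scipy, OpenCV 4.12 (cv2) and the standard library are available. Lean on these libraries where they do the work, as an engineer would, in place of code of your own. Each camera call takes 0.05 s, during which the arm holds its last target. There are 200 camera calls.

TASK

The washed blue drink mat lies coloured side up on the lower front step of the wooden drying stand, its front edge sticking out over the step. Pick up the spatula, slide its blade under that edge and flip the mat forwards over the riser, so that it lies flat on the stand's upper deck with its white side up; do not touch the mats with the gripper and leave the red mat where it is. Then lay the spatula back down flat on the table without dropping it.

Things in the scene. Friction and masses are not known exactly. Their poses are not given: they have to be found in the camera images.
- spatula_grip (a point): Centre of the black handle bar of the spatula lying on the table at the robot's right, 24 mm above its underside. x points to the blade, z up. Bar 18 mm wide (y), 24 mm high, straight from 75 mm behind to 35 mm ahead of this point; then an 8 mm steel neck slopes down to the blade. 110 g or so, balanced within 30 mm of this point; grip firmly (60 N or so) so that it cannot pitch.
- spatula_tip (a point): Middle of the front edge of the spatula's flat steel blade (3 mm thick, 60 mm wide, 72 mm long, underside level with the tool's), half-way through its thickness: 130 mm ahead of the grip point and 22.5 mm below it. Axes as the grip's.
- mat_blue_center (a point): Centre of the blue drink mat: rigid disc 90 mm across, 6 mm thick, 45 g or so, one face blue, the other white. z points out of the blue face (up at the start, down once turned). It lies loose on the stand's lower step, white face down, far rim 1 to 4 mm from the riser, near part overhanging the step's front edge by about 33 mm.
- mat_red_center (a point): Centre of the red drink mat: same size and build with a red face, on the same step about 140 mm to one side of the blue mat (centre to centre). To be left alone.
- stand: Fixed wooden two-step stand, 300 mm long (y). Origin at table height below the riser, mid-length; x points away from the robot. Lower step x -58 to 0 mm, top 40 mm above the table; riser at x 0; deck x 0 to 130, top at 54; back board to x 140, top at 70. A mat lifted by its near edge pivots at the riser's foot and, pushed past upright at mid-height or above, falls onto the deck.
Things that resemble listed ones, but are neither listed nor needed, are in the scene too. Several things look just like the part that bears spatula_grip: the one meant starts farthest to the robot's right.

How it is judged (in metres and radians):
On the way:
1. the spatula's blade tips the blue mat up off the step (angle between mat_blue_center's own z axis and vertical above 0.4 rad and contact force between spatula and mat_blue above 0.02 N), for 0.04 s.
At the end, for the whole second after the job is handed in: Blue mat still, flat (10 degrees) and white side up on the stand's upper deck, centre 10 to 120 mm behind the riser and between the deck's ends; red mat within 20 mm of its start, red side up; spatula still and flat (10 degrees) on the table, grip point under 34 mm high (angle between mat_blue_center's own z axis and vertical above 2.967 rad and x of mat_blue_center in the frame of stand between 0.01 and 0.12 m and y of mat_blue_center in the frame of stand between -0.15 and 0.15 m and z of mat_blue_center in the frame of stand between 0.05 and 0.067 m and linear speed of each of mat_blue, spatula below 0.02 m/s and distance of mat_red_center from where it was at the start of the episode below 0.02 m and angle between each of mat_red_center, spatula_grip's own z axis and vertical below 0.17 rad and height (world z) of spatula_grip below 0.034 m); the robot touches nothing.
It fails at once if the gripper or arm touches the blue mat (contact force between any of the fingers, the arm and mat_blue above 0.5 N).
It fails at once if the gripper or arm touches the red mat (contact force between any of the fingers, the arm and mat_red above 0.5 N).
It fails at once if the red mat is moved more than 20 mm (distance of mat_red_center from where it was at the start of the episode above 0.02 m).
It fails at once if the spatula is dropped or thrown (moving over 0.9 m/s out of the gripper, a fall of about 40 mm) (contact force between the fingers and spatula below 0.05 N and linear speed of spatula above 0.9 m/s).
It also fails if it takes over 51 s, if anything falls off the work surface, if the arm or the gripper's body presses on something with over 40 N, if the wrist force passes 120 N, or if a joint passes its speed limit or range.

## Working session

There is one attempt and no reset: what is moved stays moved. The work goes in short steps, Python scripts to look and compute and a tool call to move; the robot and the scene stay as the last step left them, time stands still between calls to the robot, and variables do not carry over. Pictures are saved under pics/ and viewed, at most 13 in all, crops included, and the job is handed in when it is done.

Besides the shell and the picture viewer there is one more tool, called after "Emit:" as name(argument=value, ...) on one line, values as JSON. carry_out: Moves the arm, as the interface text tells. Its arguments: {"type":"object","properties":{"series":{"type":"array","items":{"type":"object","properties":{"rx":{"type":"number"},"ry":{"type":"number"},"rz":{"type":"number"},"x":{"type":"number"},"y":{"type":"number"},"z":{"type":"number"},"gripper":{"type":"number"}}}},"grip_force":{"type":"number"}},"required":["series"]}

```bash
mkdir -p pics; ls; python3 - <<'E'
from cell import manip,cams
import cv2,numpy as np
for n in("scene","top"):
    im=cams.camera(n); cv2.imwrite(f"pics/{n}0.png",im[...,::-1])
    c=cams.get_calibration(n); print(n,{k:(np.round(v,3).tolist() if k=="extrinsics" else v) for k,v in c.items()})
o=manip.get_obs(); print({k:np.round(v,3).tolist() for k,v in o.items()})
E
```

```text
pics
scene {'fovy': 56.490224627324615, 'cx': 322.34556769352827, 'cy': 199.0370231543779, 'extrinsics': [[-0.505, -0.711, 0.49, 893.752], [0.863, -0.424, 0.275, 123.991], [0.012, 0.562, 0.827, 706.917], [0.0, 0.0, 0.0, 1.0]]}
top {'fovy': 44.479169181807414, 'cx': 317.5844764537616, 'cy': 197.37215166669546, 'extrinsics': [[-0.001, 0.996, -0.094, 432.737], [-1.0, 0.0, 0.009, -75.017], [0.009, 0.094, 0.995, 1079.569], [0.0, 0.0, 0.0, 1.0]]}
{'clock': 0.1, 'q': [1.155, 0.307, 1.508, 0.0, 1.328, -0.074], 'joint_velocities': [-0.001, -0.005, -0.002, -0.001, 0.0, 0.003], 'joint_torque': [-0.001, -45.853, -25.261, -0.0, 0.006, 0.0], 'position': [192.525, 541.182, 249.46], 'eef_rot': [[-0.942, 0.335, -0.001], [0.335, 0.942, -0.002], [0.0, -0.002, -1.0]], 'wrist_force': [0.455, -0.244, -0.747], 'torque': [0.021, 0.006, 0.023], 'finger_force': 0.0, 'opening': 85.771}
```

View pics/top0.png

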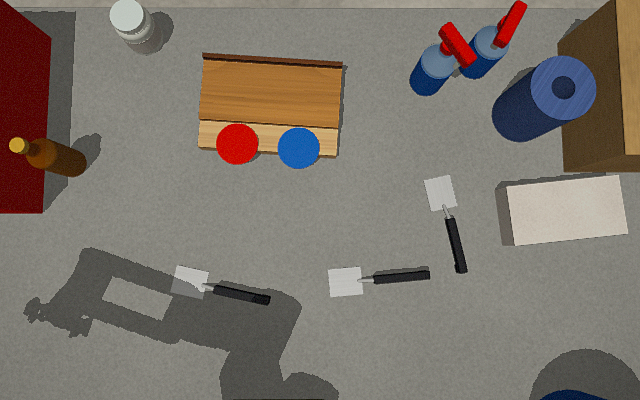

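View pics/scene0.png

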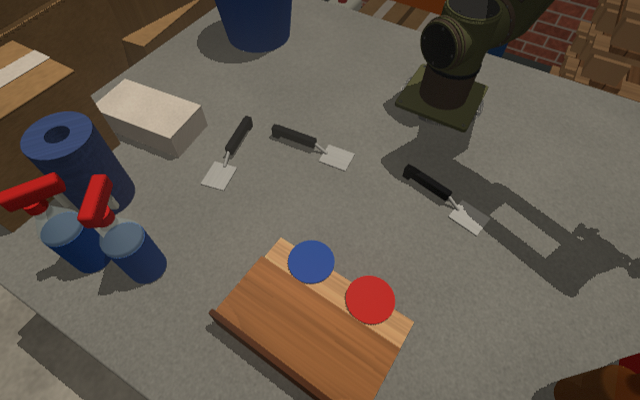

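Top view: the target spatula (farthest right) has its blade at (440,193) and its handle from (448,220) to (461,270). The blue mat is at (299,148), the red mat at (237,144), and the stand spans (200..342, 55..157).

```bash
cat > h.py <<'E'
import cv2,numpy as np
from cell import manip,cams
def ray(cal,uv):
    f=200/np.tan(np.radians(cal["fovy"])/2); E=np.array(cal["extrinsics"])
    uv=np.atleast_2d(np.asarray(uv,float))
    d=np.c_[(uv[:,0]-cal["cx"])/f,-(uv[:,1]-cal["cy"])/f,-np.ones(len(uv))]@E[:3,:3].T
    return E[:3,3],d
def onz(cal,uv,z):
    o,d=ray(cal,uv); return o+d*((z-o[2])/d[:,2])[:,None]
def blobs(mask,amin):
    cs,_=cv2.findContours(mask.astype(np.uint8),cv2.RETR_EXTERNAL,cv2.CHAIN_APPROX_NONE)
    return [c for c in cs if cv2.contourArea(c)>amin]
def masks(im):
    hsv=cv2.cvtColor(im,cv2.COLOR_RGB2HSV); H,S,V=[hsv[...,i].astype(int) for i in range(3)]
    return dict(blue=(abs(H-107)<10)&(S>150)&(V>100),red=((H<6)|(H>174))&(S>180)&(V>120),
                wood=(H>8)&(H<25)&(S>70),black=V<45,white=(V>180)&(S<30))
E
python3 - <<'E'
from h import *
for n in("top","scene"):
    cal=cams.get_calibration(n); im=cv2.imread(f"pics/{n}0.png")[...,::-1].copy(); m=masks(im)
    for k,z,a in(("blue",46,300),("red",46,300),("black",36,100),("white",3,200),("wood",54,1500)):
        for c in blobs(m[k],a):
            r=cv2.minAreaRect(c); P=onz(cal,np.vstack([r[0],cv2.boxPoints(r)]),z)[:,:2]
            print(n,k,np.round(r[0]),np.round(P,0).tolist(),cv2.contourArea(c))
E
```

```text
top blue [298. 148.] [[637.0, -43.0], [680.0, 0.0], [681.0, -86.0], [594.0, -86.0], [594.0, -0.0]] 1274.5
top red [236. 144.] [[647.0, 89.0], [689.0, 133.0], [689.0, 45.0], [604.0, 44.0], [604.0, 132.0]] 1280.5
top red [459.  43.] [[872.0, -394.0], [906.0, -354.0], [923.0, -377.0], [838.0, -435.0], [821.0, -412.0]] 521.5
top red [512.  21.] [[921.0, -514.0], [882.0, -477.0], [973.0, -527.0], [960.0, -550.0], [869.0, -501.0]] 502.0
top black [241. 294.] [[327.0, 75.0], [329.0, 136.0], [350.0, 132.0], [324.0, 14.0], [304.0, 19.0]] 429.5
top black [401. 277.] [[363.0, -262.0], [367.0, -201.0], [378.0, -320.0], [360.0, -322.0], [349.0, -203.0]] 416.0
top black [456. 245.] [[429.0, -379.0], [485.0, -356.0], [490.0, -380.0], [374.0, -402.0], [369.0, -378.0]] 503.0
top black [272.  62.] [[830.0, 15.0], [838.0, 167.0], [842.0, 167.0], [822.0, -137.0], [818.0, -137.0]] 100.5
top white [345. 281.] [[351.0, -145.0], [377.0, -107.0], [383.0, -177.0], [325.0, -182.0], [319.0, -112.0]] 800.5
top white [190. 278.] [[358.0, 192.0], [344.0, 231.0], [387.0, 223.0], [372.0, 153.0], [329.0, 162.0]] 429.
[... 2000 characters left out ...]
0, 107.0]] 172.5
scene black [525.  61.] [[-231.0, 166.0], [-215.0, 95.0], [-248.0, 92.0], [-246.0, 235.0], [-214.0, 236.0]] 262.0
scene black [471.  35.] [[-277.0, -14.0], [16.0, -164.0], [-922.0, -124.0], [-630.0, 168.0], [128.0, 55.0]] 6966.0
scene wood [596. 382.] [[588.0, 463.0], [595.0, 399.0], [524.0, 520.0], [580.0, 524.0], [648.0, 409.0]] 2335.5
scene wood [310. 326.] [[746.0, 21.0], [843.0, -141.0], [624.0, -163.0], [648.0, 185.0], [837.0, 158.0]] 16638.0
scene wood [594.  50.] [[-359.0, 328.0], [-584.0, 154.0], [-746.0, 417.0], [-185.0, 463.0], [-62.0, 259.0]] 6013.5
scene wood [108.  95.] [[511.0, -736.0], [368.0, -1394.0], [3.0, -800.0], [605.0, -303.0], [839.0, -694.0]] 18203.5
```

Emit:
carry_out(series=[{"x": 0.77, "y": -0.97, "rz": -1, "gripper": 1}, {"x": 0.77, "y": -0.97, "rz": -1, "gripper": 1}, {"x": 0.77, "y": -0.97, "rz": -1, "gripper": 1}, {"x": 0.77, "y": -0.97, "rz": -1, "gripper": 1}, {"x": 0.77, "y": -0.97, "rz": -1, "gripper": 1}, {"x": 0.77, "y": -0.97, "rz": -1, "gripper": 1}, {"x": 0.77, "y": -0.97, "rz": -1, "gripper": 1}, {"x": 0.77, "y": -0.97, "rz": -1, "gripper": 1}], grip_force=60)

```text
invalid input
```

Emit:
carry_out(series=[{"x": 0.77, "y": -0.97, "rz": -1, "gripper": 1}, {"x": 0.77, "y": -0.97, "rz": -1, "gripper": 1}, {"x": 0.77, "y": -0.97, "rz": -1, "gripper": 1}, {"x": 0.77, "y": -0.97, "rz": -1, "gripper": 1}, {"x": 0.77, "y": -0.97, "rz": -1, "gripper": 1}, {"x": 0.77, "y": -0.97, "rz": -1, "gripper": 1}, {"y": -1, "rz": -1, "gripper": 1}, {"y": -1, "rz": -1, "gripper": 1}])

```text
invalid input
```

Emit:
carry_out(series=[{"y": -1, "rz": -1, "gripper": 1}, {"y": -1, "rz": -1, "gripper": 1}, {"y": -1, "rz": -1, "gripper": 1}, {"y": -1, "rz": -1, "gripper": 1}, {"y": -1, "rz": -1, "gripper": 1}, {"y": -1, "rz": -0.67, "gripper": 1}, {"y": -1, "gripper": 1}, {"y": -1, "gripper": 1}])

```text
invalid input
```

Emit:
carry_out(series=[{"y": -1, "z": -0.4, "gripper": 1}, {"y": -1, "z": -0.4, "gripper": 1}, {"y": -1, "z": -0.4, "gripper": 1}, {"y": -1, "z": -0.4, "gripper": 1}, {"y": -1, "z": -0.4, "gripper": 1}, {"y": -1, "z": -0.4, "gripper": 1}, {"y": -1, "z": -0.4, "gripper": 1}, {"y": -1, "z": -0.4, "gripper": 1}])

```text
invalid input
```

Emit:
carry_out(series=[{"y": -1, "gripper": 1}, {"y": -1, "gripper": 1}, {"y": -1, "gripper": 1}, {"y": -1, "gripper": 1}, {"y": -1, "gripper": 1}, {"gripper": 1}, {"gripper": 1}])

```text
invalid input
```

```bash
python3 - <<'E'
from h import *
o=manip.get_obs(); print(o["clock"],np.round(o["position"],1),np.round(o["eef_rot"],3).tolist(),np.round(o["q"],2))
cal=cams.get_calibration("wrist"); im=cams.camera("wrist"); cv2.imwrite("pics/w1.png",im[...,::-1]); print(cal)
m=masks(im)
for k,z,a in(("black",36,500),("white",3,500)):
  for c in blobs(m[k],a):
    r=cv2.minAreaRect(c); P=onz(cal,np.vstack([r[0],cv2.boxPoints(r)]),z)[:,:2]
    print(k,np.round(r[0]),np.round(P,1).tolist())
E
```

```text
0.1 [192.5 541.2 249.5] [[-0.942, 0.335, -0.001], [0.335, 0.942, -0.002], [0.0, -0.002, -1.0]] [ 1.16  0.31  1.51  0.    1.33 -0.07]
{'fovy': 61.12798355371488, 'cx': 321.21990762674636, 'cy': 200.67532166722373, 'extrinsics': array([[ 3.35897685e-01, -8.92139335e-01, -3.02092951e-01,
         1.14089002e+02],
       [ 9.41894991e-01,  3.17278701e-01,  1.10308889e-01,
         5.68752293e+02],
       [-2.56323940e-03, -3.21592338e-01,  9.46874753e-01,
         3.74486208e+02],
       [ 0.00000000e+00,  0.00000000e+00,  0.00000000e+00,
         1.00000000e+00]])}
black [311. 333.] [[378.1, 460.5], [174.8, 159.5], [410.2, 822.4], [613.6, 809.2], [340.6, 36.3]]
```

View pics/w1.png

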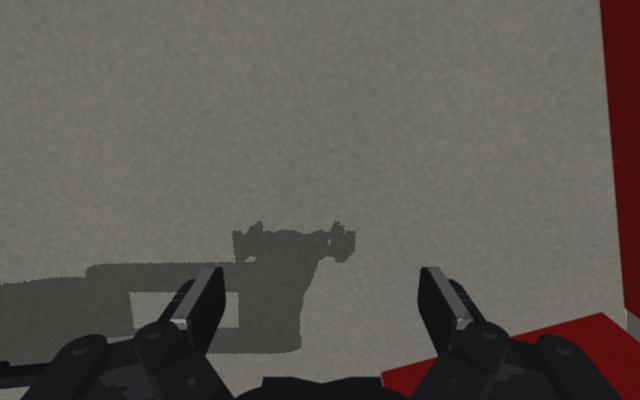

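The wrist view shows only table and the fingers at the bottom; the moves were refused, presumably because every key is required.

Emit:
carry_out(series=[{"rx": 0, "ry": 0, "rz": -1, "x": 0.77, "y": -0.97, "z": 0, "gripper": 1}, {"rx": 0, "ry": 0, "rz": -1, "x": 0.77, "y": -0.97, "z": 0, "gripper": 1}, {"rx": 0, "ry": 0, "rz": -1, "x": 0.77, "y": -0.97, "z": 0, "gripper": 1}, {"rx": 0, "ry": 0, "rz": -1, "x": 0.77, "y": -0.97, "z": 0, "gripper": 1}, {"rx": 0, "ry": 0, "rz": -1, "x": 0.77, "y": -0.97, "z": 0, "gripper": 1}, {"rx": 0, "ry": 0, "rz": -1, "x": 0.77, "y": -0.97, "z": 0, "gripper": 1}, {"rx": 0, "ry": 0, "rz": -1, "x": 0.77, "y": -0.97, "z": 0, "gripper": 1}, {"rx": 0, "ry": 0, "rz": -1, "x": 0.77, "y": -0.97, "z": 0, "gripper": 1}], grip_force=60)

```text
clock: 0.82
position: [347.2, 346.3, 250.1]
eef_rot: [[-0.26, 0.966, -0.0], [0.966, 0.26, -0.0], [-0.0, -0.0, -1.0]]
wrist_force: [0.4, -0.6, 0.7]
opening: 85.1
finger_force: 0.0
```

Emit:
carry_out(series=[{"rx": 0, "ry": 0, "rz": -1, "x": 0.77, "y": -0.97, "z": 0, "gripper": 1}, {"rx": 0, "ry": 0, "rz": -1, "x": 0.77, "y": -0.97, "z": 0, "gripper": 1}, {"rx": 0, "ry": 0, "rz": -1, "x": 0.77, "y": -0.97, "z": 0, "gripper": 1}, {"rx": 0, "ry": 0, "rz": -1, "x": 0.77, "y": -0.97, "z": 0, "gripper": 1}, {"rx": 0, "ry": 0, "rz": -1, "x": 0.5, "y": -1, "z": 0, "gripper": 1}, {"rx": 0, "ry": 0, "rz": -1, "x": 0, "y": -1, "z": 0, "gripper": 1}, {"rx": 0, "ry": 0, "rz": -1, "x": 0, "y": -1, "z": 0, "gripper": 1}, {"rx": 0, "ry": 0, "rz": -1, "x": 0, "y": -1, "z": 0, "gripper": 1}])

```text
clock: 1.48
position: [436.2, 149.4, 249.9]
eef_rot: [[0.642, 0.767, -0.001], [0.767, -0.642, -0.0], [-0.001, -0.0, -1.0]]
wrist_force: [0.3, 0.1, 0.1]
opening: 85.4
finger_force: 0.0
```

Emit:
carry_out(series=[{"rx": 0, "ry": 0, "rz": -1, "x": 0, "y": -1, "z": 0, "gripper": 1}, {"rx": 0, "ry": 0, "rz": -1, "x": 0, "y": -1, "z": 0, "gripper": 1}, {"rx": 0, "ry": 0, "rz": -1, "x": 0, "y": -1, "z": 0, "gripper": 1}, {"rx": 0, "ry": 0, "rz": -1, "x": 0, "y": -1, "z": 0, "gripper": 1}, {"rx": 0, "ry": 0, "rz": -1, "x": 0, "y": -1, "z": 0, "gripper": 1}, {"rx": 0, "ry": 0, "rz": -0.67, "x": 0, "y": -1, "z": 0, "gripper": 1}, {"rx": 0, "ry": 0, "rz": 0, "x": 0, "y": -1, "z": 0, "gripper": 1}, {"rx": 0, "ry": 0, "rz": 0, "x": 0, "y": -1, "z": 0, "gripper": 1}])

```text
clock: 2.15
position: [435.8, -50.4, 250.2]
eef_rot: [[0.98, 0.198, -0.0], [0.198, -0.98, 0.0], [-0.0, -0.0, -1.0]]
wrist_force: [0.1, -0.4, 0.1]
opening: 85.3
finger_force: 0.0
```

Emit:
carry_out(series=[{"rx": 0, "ry": 0, "rz": 0, "x": 0, "y": -1, "z": 0, "gripper": 1}, {"rx": 0, "ry": 0, "rz": 0, "x": 0, "y": -1, "z": 0, "gripper": 1}, {"rx": 0, "ry": 0, "rz": 0, "x": 0, "y": -1, "z": 0, "gripper": 1}, {"rx": 0, "ry": 0, "rz": 0, "x": 0, "y": -1, "z": 0, "gripper": 1}, {"rx": 0, "ry": 0, "rz": 0, "x": 0, "y": -1, "z": 0, "gripper": 1}, {"rx": 0, "ry": 0, "rz": 0, "x": 0, "y": -1, "z": 0, "gripper": 1}, {"rx": 0, "ry": 0, "rz": 0, "x": 0, "y": -1, "z": 0, "gripper": 1}, {"rx": 0, "ry": 0, "rz": 0, "x": 0, "y": -1, "z": 0, "gripper": 1}])

```text
clock: 2.82
position: [435.8, -250.4, 250.1]
eef_rot: [[0.98, 0.198, -0.0], [0.198, -0.98, 0.0], [-0.0, -0.0, -1.0]]
wrist_force: [1.2, 0.9, 0.3]
opening: 85.4
finger_force: 0.0
```

Emit:
carry_out(series=[{"rx": 0, "ry": 0, "rz": 0, "x": 0, "y": -1, "z": -0.6, "gripper": 1}, {"rx": 0, "ry": 0, "rz": 0, "x": 0, "y": -1, "z": -0.6, "gripper": 1}, {"rx": 0, "ry": 0, "rz": 0, "x": 0, "y": -1, "z": -0.6, "gripper": 1}, {"rx": 0, "ry": 0, "rz": 0, "x": 0, "y": -0.5, "z": -0.6, "gripper": 1}, {"rx": 0, "ry": 0, "rz": 0, "x": 0, "y": 0, "z": -0.6, "gripper": 1}, {"rx": 0, "ry": 0, "rz": 0, "x": 0, "y": 0, "z": 0, "gripper": 1}])

```text
clock: 3.32
position: [434.3, -336.3, 171.9]
eef_rot: [[0.981, 0.196, -0.005], [0.196, -0.981, 0.004], [-0.004, -0.005, -1.0]]
wrist_force: [0.5, 0.9, -0.5]
opening: 85.1
finger_force: 0.0
```

```bash
python3 - <<'E'
from h import *
o=manip.get_obs(); print(o["clock"],np.round(o["position"],1),np.round(o["eef_rot"],3).tolist(),np.round(o["q"],2))
cal=cams.get_calibration("wrist"); im=cams.camera("wrist"); cv2.imwrite("pics/w2.png",im[...,::-1])
m=masks(im)
for k,z,a in(("black",36,500),("white",3,500)):
  for c in blobs(m[k],a):
    r=cv2.minAreaRect(c); P=onz(cal,np.vstack([r[0],cv2.boxPoints(r)]),z)[:,:2]
    print(k,np.round(r[0]),np.round(P,1).tolist())
E
```

```text
3.3167 [ 434.3 -336.3  171.9] [[0.981, 0.196, -0.005], [0.196, -0.981, 0.004], [-0.004, -0.005, -1.0]] [-0.74  0.35  1.66  0.    1.14  0.64]
black [321. 334.] [[297.7, -363.0], [313.9, -90.3], [418.3, -605.9], [279.0, -678.0], [155.5, -76.6]]
black [224. 252.] [[365.6, -264.6], [340.9, -205.7], [372.5, -205.8], [389.7, -321.8], [358.5, -325.8]]
black [375. 204.] [[433.2, -380.6], [369.4, -383.3], [485.8, -359.8], [488.8, -378.4], [372.8, -404.6]]
white [129. 248.] [[332.3, -167.0], [320.2, -133.6], [369.7, -177.1], [344.2, -200.0], [292.1, -156.1]]
white [585. 230.] [[437.1, -588.3], [458.3, -525.6], [477.6, -621.5], [414.3, -655.5], [393.6, -552.7]]
white [386.  71.] [[535.2, -369.2], [515.9, -342.4], [563.0, -381.5], [553.8, -395.2], [505.6, -356.2]]
white [377.  37.] [[558.4, -355.8], [572.3, -320.7], [585.1, -379.6], [543.7, -392.8], [530.1, -330.8]]
```

View pics/w2.png

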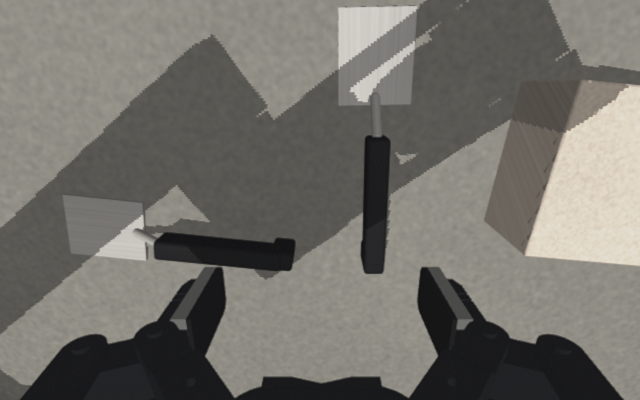

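Wrist view: the handle runs from (378,137) to (373,272), the blade from (377,8) to (375,105). Axis points computed next.

```bash
python3 - <<'E'
from h import *
cal=cams.get_calibration("wrist")
b=onz(cal,[(338,8),(417,8),(412,105),(338,105)],3)[:,:2]
h=onz(cal,[(366,137),(389,137),(363,272),(384,272)],36)[:,:2]
print(b.round(1).tolist(),h.round(1).tolist())
tip=b[:2].mean(0);rear=b[2:].mean(0);hf=h[:2].mean(0);hb=h[2:].mean(0)
print(tip,rear,hf,hb,np.linalg.norm(tip-rear),np.linalg.norm(hf-hb))
for a,c in((tip,hb),(tip,hf),(hf,hb)):
  d=a-c; print(np.degrees(np.arctan2(d[1],d[0])))
u=(tip-hb)/np.linalg.norm(tip-hb); print(tip-130*u,hf-35*u,hb+75*u,rear-58*u)
E
```

```text
[[573.0, -321.3], [584.9, -380.9], [514.8, -397.4], [502.6, -336.5]] [[485.2, -360.9], [488.7, -378.2], [369.7, -386.5], [373.4, -404.6]]
[ 578.97569062 -351.08094722] [ 508.70189194 -366.98045675] [ 486.91472312 -369.53206097] [ 371.55991004 -395.5477372 ] 72.04999087144672 118.25205415222257
12.100184742820934
11.33322164369688
12.70914441051898
[ 451.86395771 -378.33177026] [ 452.69233349 -376.86882102] [ 444.89360211 -379.82610853] [ 451.99050341 -379.13851626]
```

Emit:
carry_out(series=[{"rx": 0, "ry": 0, "rz": 0.12, "x": 0.35, "y": -0.83, "z": 0, "gripper": 1}, {"rx": 0, "ry": 0, "rz": 0, "x": 0.35, "y": -0.83, "z": 0, "gripper": 1}, {"rx": 0, "ry": 0, "rz": 0, "x": 0, "y": 0, "z": -0.9, "gripper": 1}, {"rx": 0, "ry": 0, "rz": 0, "x": 0, "y": 0, "z": -0.9, "gripper": 1}, {"rx": 0, "ry": 0, "rz": 0, "x": 0, "y": 0, "z": -0.9, "gripper": 1}, {"rx": 0, "ry": 0, "rz": 0, "x": 0, "y": 0, "z": -0.9, "gripper": 1}, {"rx": 0, "ry": 0, "rz": 0, "x": 0, "y": 0, "z": 0, "gripper": 1}, {"rx": 0, "ry": 0, "rz": 0, "x": 0, "y": 0, "z": 0, "gripper": 1}])

```text
clock: 4.03
position: [453.5, -377.3, 85.3]
eef_rot: [[0.977, 0.213, -0.001], [0.213, -0.977, 0.002], [-0.001, -0.002, -1.0]]
wrist_force: [0.0, -0.9, 0.1]
opening: 85.9
finger_force: 0.0
```

```bash
python3 - <<'E'
from h import *
o=manip.get_obs(); print(o["clock"],np.round(o["position"],1),np.round(o["eef_rot"],3).tolist(),np.round(o["q"],2))
cal=cams.get_calibration("wrist"); im=cams.camera("wrist"); cv2.imwrite("pics/w3.png",im[...,::-1])
E
```

```text
4.0333 [ 453.5 -377.3   85.3] [[0.977, 0.213, -0.001], [0.213, -0.977, 0.002], [-0.001, -0.002, -1.0]] [-0.77  0.49  1.67  0.    0.98  0.59]
```

View pics/w3.png

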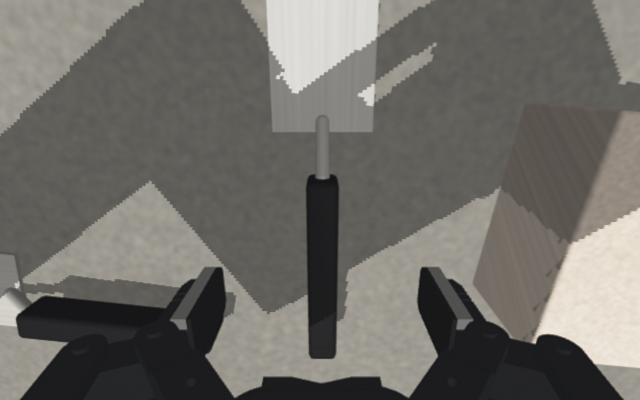

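Handle (322,265) is centred between the pads and parallel to them. Descend and grip.

Emit:
carry_out(series=[{"rx": 0, "ry": 0, "rz": 0, "x": -0.04, "y": 0, "z": -0.8, "gripper": 1}, {"rx": 0, "ry": 0, "rz": 0, "x": 0, "y": 0, "z": -0.8, "gripper": 1}, {"rx": 0, "ry": 0, "rz": 0, "x": 0, "y": 0, "z": -0.6, "gripper": 1}, {"rx": 0, "ry": 0, "rz": 0, "x": 0, "y": 0, "z": -0.25, "gripper": 1}, {"rx": 0, "ry": 0, "rz": 0, "x": 0, "y": 0, "z": 0, "gripper": 1}, {"rx": 0, "ry": 0, "rz": 0, "x": 0, "y": 0, "z": 0, "gripper": -1}, {"rx": 0, "ry": 0, "rz": 0, "x": 0, "y": 0, "z": 0, "gripper": -1}, {"rx": 0, "ry": 0, "rz": 0, "x": 0, "y": 0, "z": 0, "gripper": -1}], grip_force=60)

```text
clock: 4.75
position: [453.6, -379.0, 25.5]
eef_rot: [[0.977, 0.212, 0.002], [0.212, -0.977, -0.002], [0.002, 0.002, -1.0]]
wrist_force: [0.2, 0.0, -0.1]
opening: 51.6
finger_force: 0.0
```

Emit:
carry_out(series=[{"rx": 0, "ry": 0, "rz": 0, "x": 0, "y": 0, "z": 0, "gripper": -1}, {"rx": 0, "ry": 0, "rz": 0, "x": 0, "y": 0, "z": 0, "gripper": -1}, {"rx": 0, "ry": 0, "rz": 0, "x": 0, "y": 0, "z": 0, "gripper": -1}, {"rx": 0, "ry": 0, "rz": 0, "x": 0, "y": 0, "z": 0, "gripper": -1}, {"rx": 0, "ry": 0, "rz": 0, "x": 0, "y": 0, "z": 0, "gripper": -1}])

```text
clock: 5.17
position: [453.2, -378.7, 24.8]
eef_rot: [[0.977, 0.212, 0.001], [0.212, -0.977, -0.001], [0.001, 0.001, -1.0]]
wrist_force: [-0.4, -0.3, 5.2]
opening: 16.9
finger_force: 60.0
```

Emit:
carry_out(series=[{"rx": 0, "ry": 0, "rz": 0, "x": 0, "y": 0, "z": 0.5, "gripper": -1}, {"rx": 0, "ry": 0, "rz": 0, "x": 0, "y": 0, "z": 0.8, "gripper": -1}, {"rx": 0, "ry": 0, "rz": 0, "x": 0, "y": 0, "z": 0.8, "gripper": -1}, {"rx": 0, "ry": 0, "rz": 0, "x": 0, "y": 0, "z": 0.8, "gripper": -1}, {"rx": 0, "ry": 0, "rz": 0, "x": 0, "y": 0.5, "z": 0.5, "gripper": -1}, {"rx": 0, "ry": 0, "rz": 0, "x": -0.1, "y": 0.9, "z": 0, "gripper": -1}, {"rx": 0, "ry": 0, "rz": 0, "x": -0.1, "y": 0.9, "z": 0, "gripper": -1}, {"rx": 0, "ry": 0, "rz": 0, "x": -0.1, "y": 0.9, "z": 0, "gripper": -1}])

```text
clock: 5.83
position: [444.5, -296.4, 108.9]
eef_rot: [[0.977, 0.211, -0.001], [0.211, -0.977, 0.001], [-0.0, -0.001, -1.0]]
wrist_force: [1.1, 0.4, -0.8]
opening: 17.3
finger_force: 59.0
```

Emit:
carry_out(series=[{"rx": 0, "ry": 0, "rz": -0.3, "x": -0.1, "y": 0.9, "z": 0, "gripper": -1}, {"rx": 0, "ry": 0, "rz": -0.3, "x": -0.1, "y": 0.9, "z": 0, "gripper": -1}, {"rx": 0, "ry": 0, "rz": -0.3, "x": -0.1, "y": 0.9, "z": 0, "gripper": -1}, {"rx": 0, "ry": 0, "rz": -0.3, "x": -0.1, "y": 0.9, "z": 0, "gripper": -1}, {"rx": 0, "ry": 0, "rz": -0.3, "x": -0.1, "y": 0.9, "z": 0, "gripper": -1}, {"rx": 0, "ry": 0, "rz": -0.3, "x": 0, "y": 0.9, "z": 0, "gripper": -1}, {"rx": 0, "ry": 0, "rz": -0.3, "x": 0, "y": 0.9, "z": 0, "gripper": -1}, {"rx": 0, "ry": 0, "rz": -0.26, "x": 0, "y": 0.9, "z": 0, "gripper": -1}])

```text
clock: 6.5
position: [431.4, -116.2, 108.7]
eef_rot: [[0.997, -0.071, -0.001], [-0.071, -0.997, 0.001], [-0.001, -0.001, -1.0]]
wrist_force: [0.9, 0.4, -2.0]
opening: 17.0
finger_force: 59.0
```

Emit:
carry_out(series=[{"rx": 0, "ry": 0, "rz": 0, "x": 0, "y": 0.9, "z": 0, "gripper": -1}, {"rx": 0, "ry": 0, "rz": 0, "x": 0, "y": 0.9, "z": 0, "gripper": -1}, {"rx": 0, "ry": 0, "rz": 0, "x": 0, "y": 0.9, "z": 0, "gripper": -1}, {"rx": 0, "ry": 0, "rz": 0, "x": 0, "y": 0.9, "z": 0, "gripper": -1}, {"rx": 0, "ry": 0, "rz": 0, "x": 0, "y": 0, "z": 0, "gripper": -1}, {"rx": 0, "ry": 0, "rz": 0, "x": 0, "y": 0, "z": 0, "gripper": -1}])

```text
clock: 7.0
position: [431.5, -26.8, 108.8]
eef_rot: [[0.998, -0.066, -0.001], [-0.066, -0.998, 0.0], [-0.001, -0.0, -1.0]]
wrist_force: [0.5, 0.1, -1.9]
opening: 17.1
finger_force: 59.1
```

```bash
cat > look.py <<'E'
from h import *
import sys
o=manip.get_obs(); print(o["clock"],np.round(o["position"],1),np.round(o["eef_rot"],4).tolist(),o["opening"])
for n in sys.argv[2:]:
  cal=cams.get_calibration(n); im=cams.camera(n); cv2.imwrite(f"pics/{sys.argv[1]}{n}.png",im[...,::-1])
  m=masks(im)
  for k,z,a in(("blue",46,600),("red",46,600),("white",o["position"][2]-21,500),("wood",54,1500)):
    for c in blobs(m[k],a):
      r=cv2.fitEllipse(c) if k in("blue","red") else cv2.minAreaRect(c)
      P=onz(cal,[r[0]],z)[:,:2]; bb=cv2.boundingRect(c)
      print(n,k,np.round(r[0],1),bb,np.round(P,1).tolist())
E
python3 look.py a wrist
```

```text
7.0 [431.5 -26.8 108.8] [[0.9978, -0.0664, -0.0014], [-0.0664, -0.9978, 0.0003], [-0.0014, -0.0002, -1.0]] 17.143245691619732
wrist white [ 57.9 331.4] (13, 311, 91, 41) [[401.3, 113.1]]
wrist white [476.6 310.8] (433, 291, 90, 36) [[399.4, -104.8]]
wrist white [ 54.8 304.1] (9, 288, 93, 31) [[417.9, 109.3]]
wrist white [293.5  74. ] (242, 0, 104, 149) [[518.9, -21.9]]
```

View pics/awrist.png

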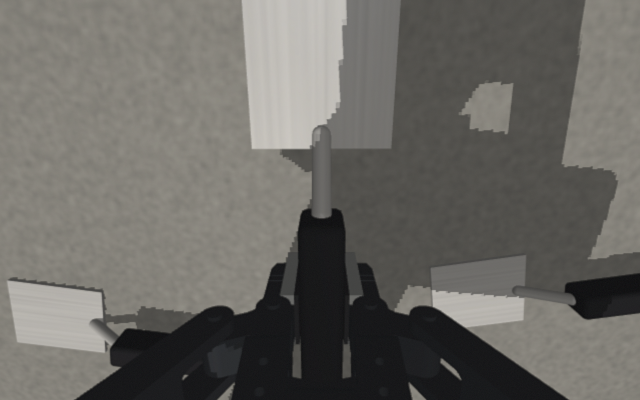

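The wrist view shows the blade held straight ahead (rear edge at row 149, centred at column 322). Lower to insertion height and check from above.

Emit:
carry_out(series=[{"rx": 0, "ry": 0, "rz": 0, "x": 0, "y": -0.07, "z": -0.6, "gripper": -1}, {"rx": 0, "ry": 0, "rz": 0, "x": 0, "y": 0, "z": -0.6, "gripper": -1}, {"rx": 0, "ry": 0, "rz": 0, "x": 0, "y": 0, "z": -0.6, "gripper": -1}, {"rx": 0, "ry": 0, "rz": 0, "x": 0, "y": 0, "z": -0.38, "gripper": -1}, {"rx": 0, "ry": 0, "rz": 0, "x": 0, "y": 0, "z": 0, "gripper": -1}, {"rx": 0, "ry": 0, "rz": 0, "x": 0, "y": 0, "z": 0, "gripper": -1}])

```text
clock: 7.55
position: [432.2, -30.6, 54.1]
eef_rot: [[0.998, -0.071, -0.002], [-0.071, -0.998, 0.0], [-0.002, -0.0, -1.0]]
wrist_force: [-0.0, 0.7, -1.7]
opening: 17.5
finger_force: 59.0
```

```bash
python3 look.py b top scene wrist; python3 - <<'E'
import cv2,numpy as np
a=cv2.imread('pics/btop.png')[30:330,150:450]; b=cv2.imread('pics/bscene.png')[120:400,160:460]
a=cv2.resize(a,(400,400)); b=cv2.resize(b,(400,373)); b=cv2.copyMakeBorder(b,0,27,0,0,0)
cv2.imwrite('pics/bb.png',np.hstack([a,b]))
E
```

```text
7.55 [432.2 -30.6  54.1] [[0.9975, -0.0706, -0.0017], [-0.0706, -0.9975, 0.0002], [-0.0017, -0.0001, -1.0]] 17.45040608105658
top blue [298.  147.7] (278, 128, 41, 41) [[637.6, -42.9]]
top red [236.6 143.5] (216, 124, 42, 40) [[646.5, 88.7]]
top white [345.  281.5] (328, 267, 35, 30) [[353.1, -142.9]]
top white [189.  281.9] (170, 266, 39, 33) [[352.8, 186.4]]
top white [566.7 209.8] (506, 175, 122, 71) [[505.1, -621.6]]
top white [126.  15.] (110, 0, 33, 31) [[938.4, 340.0]]
top wood [ 47.2 154.7] (9, 137, 78, 40) [[620.5, 486.5]]
top wood [269.  105.2] (198, 53, 145, 106) [[728.3, 19.1]]
top wood [598.   85.5] (557, 0, 83, 172) [[773.2, -692.0]]
scene blue [310.6 261.2] (288, 241, 46, 42) [[639.1, -42.3]]
scene red [370.  299.5] (346, 276, 49, 48) [[648.7, 89.8]]
scene red [ 91.4 197.2] (77, 174, 30, 46) [[750.9, -521.6]]
scene wood [596.5 381.5] (554, 364, 86, 36) [[587.5, 462.9]]
scene wood [309.6 325.7] (209, 237, 205, 163) [[746.0, 21.0]]
scene wood [594.   50.5] (549, 0, 91, 102) [[-359.5, 327.6]]
scene wood [107.5  95. ] (0, 0, 216, 191) [[511.2, -735.7]]
wrist white [ 23.5 370. ] (0, 341, 48, 59) [[379.0, 137.2]]
wrist white [514.2 344. ] (451, 301, 118, 77) [[377.5, -130.6]]
wrist white [294.5  74. ] (242, 0, 106, 149) [[520.6, -26.4]]
```

View pics/bb.png

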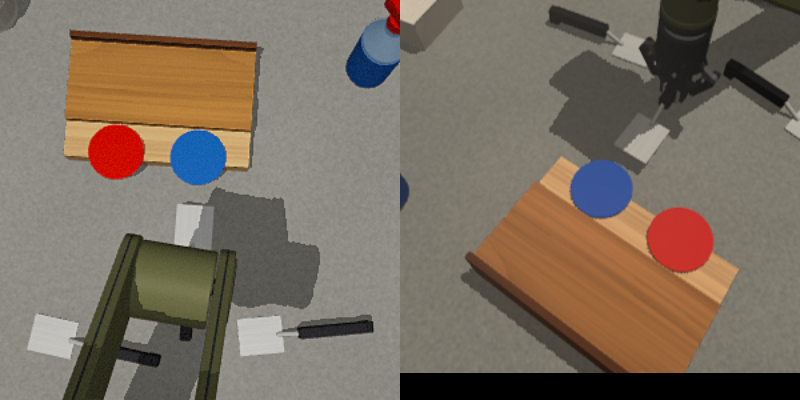

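Top view: the blade tip is at about (296,184), lined up with the blue mat (298,148). The scene view agrees, with the blade level. Slide under the overhang.

Emit:
carry_out(series=[{"rx": 0, "ry": 0, "rz": 0, "x": 0.48, "y": 0, "z": 0, "gripper": -1}, {"rx": 0, "ry": 0, "rz": 0, "x": 0.48, "y": 0, "z": 0, "gripper": -1}, {"rx": 0, "ry": 0, "rz": 0, "x": 0.48, "y": -0.03, "z": 0, "gripper": -1}, {"rx": 0, "ry": 0, "rz": 0, "x": 0.48, "y": -0.03, "z": 0, "gripper": -1}, {"rx": 0, "ry": 0, "rz": 0, "x": 0.48, "y": -0.03, "z": 0, "gripper": -1}, {"rx": 0, "ry": 0, "rz": 0, "x": 0, "y": 0, "z": 0, "gripper": -1}, {"rx": 0, "ry": 0, "rz": 0, "x": 0, "y": 0, "z": 0, "gripper": -1}, {"rx": 0, "ry": 0, "rz": 0, "x": 0, "y": 0, "z": 0, "gripper": -1}])

```text
clock: 8.37
position: [491.7, -32.2, 54.8]
eef_rot: [[0.998, -0.069, -0.001], [-0.069, -0.998, 0.0], [-0.001, -0.0, -1.0]]
wrist_force: [0.5, -0.2, -1.5]
opening: 17.1
finger_force: 59.0
```

```bash
python3 look.py c top wrist scene| grep -E "blue|red \[[23]|^[0-9]"; python3 - <<'E'
import cv2,numpy as np
a=cv2.imread('pics/cwrist.png'); b=cv2.imread('pics/cscene.png')[120:320,200:460]
cv2.imwrite('pics/cc.png',np.hstack([cv2.resize(a,(400,250)),cv2.resize(b,(400,308))[:250]]))
E
```

```text
8.3667 [491.7 -32.2  54.8] [[0.9976, -0.0694, -0.001], [-0.0694, -0.9976, 0.0001], [-0.001, -0.0001, -1.0]] 17.106235828108282
top blue [298.  147.6] (278, 128, 41, 40) [[637.9, -42.9]]
top red [236.7 143.5] (216, 124, 42, 40) [[646.5, 88.4]]
wrist blue [323.6  12.6] (246, 0, 159, 32) [[597.7, -40.9]]
scene blue [311.3 263.5] (288, 243, 46, 40) [[642.7, -38.5]]
scene red [370.  299.5] (346, 276, 49, 48) [[648.7, 89.8]]
```

View pics/cc.png

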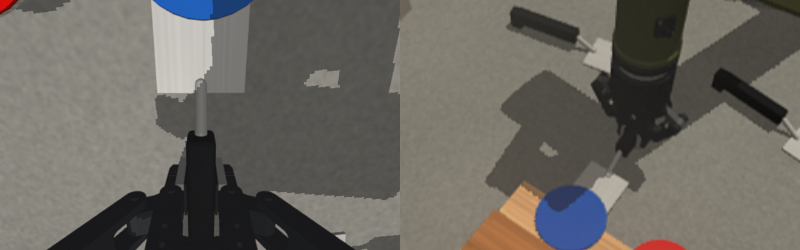

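Wrist view: the mat's near rim lies over the blade and is centred on it (rim at about (324,31), blade rear edge at row 149). The mat is undisturbed. Lift along the arc.

Emit:
carry_out(series=[{"rx": 0, "ry": 0, "rz": 0, "x": 0, "y": 0, "z": 0.3, "gripper": -1}, {"rx": 0, "ry": 0, "rz": 0, "x": 0.06, "y": 0, "z": 0.35, "gripper": -1}, {"rx": 0, "ry": 0, "rz": 0, "x": 0.08, "y": -0.01, "z": 0.33, "gripper": -1}, {"rx": 0, "ry": 0, "rz": 0, "x": 0.13, "y": -0.01, "z": 0.31, "gripper": -1}, {"rx": 0, "ry": 0, "rz": 0, "x": 0.13, "y": -0.01, "z": 0.31, "gripper": -1}, {"rx": 0, "ry": 0, "rz": 0, "x": 0.2, "y": -0.01, "z": 0.27, "gripper": -1}, {"rx": 0, "ry": 0, "rz": 0, "x": 0.2, "y": -0.01, "z": 0.27, "gripper": -1}, {"rx": 0, "ry": 0, "rz": 0, "x": 0, "y": 0, "z": 0, "gripper": -1}])

```text
clock: 9.18
position: [515.8, -33.9, 110.0]
eef_rot: [[0.998, -0.069, 0.005], [-0.069, -0.998, -0.001], [0.005, 0.0, -1.0]]
wrist_force: [0.4, -0.7, -1.8]
opening: 17.3
finger_force: 59.0
```

```bash
python3 look.py d top wrist scene| grep -E "blue|red \[[23]|^[0-9]"; python3 - <<'E'
import cv2,numpy as np
a=cv2.imread('pics/dwrist.png'); b=cv2.imread('pics/dscene.png')[160:360,220:480]
cv2.imwrite('pics/dd.png',np.hstack([cv2.resize(a,(400,250)),cv2.resize(b,(400,308))[:250]]))
E
```

```text
9.1833 [515.8 -33.9 110. ] [[0.9976, -0.0692, 0.0053], [-0.0692, -0.9976, -0.0008], [0.0054, 0.0004, -1.0]] 17.266614125849223
top red [234.3 140.8] (216, 124, 42, 39) [[652.4, 93.7]]
scene red [370.  299.5] (346, 276, 49, 48) [[648.7, 89.8]]
```

View pics/dd.png

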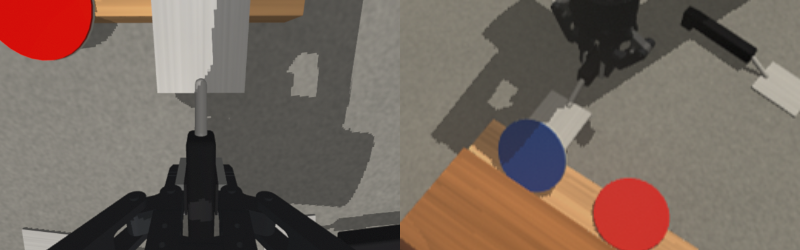

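The scene view shows the blue mat tipped about 45° on the blade, with the red mat untouched. Continue past upright.

Emit:
carry_out(series=[{"rx": 0, "ry": 0, "rz": 0, "x": 0.34, "y": -0.02, "z": 0.3, "gripper": -1}, {"rx": 0, "ry": 0, "rz": 0, "x": 0.32, "y": -0.02, "z": 0.14, "gripper": -1}, {"rx": 0, "ry": 0, "rz": 0, "x": 0.32, "y": -0.02, "z": 0.12, "gripper": -1}, {"rx": 0, "ry": 0, "rz": 0, "x": 0.28, "y": -0.02, "z": 0.04, "gripper": -1}, {"rx": 0, "ry": 0, "rz": 0, "x": 0.28, "y": -0.02, "z": 0.04, "gripper": -1}, {"rx": 0, "ry": 0, "rz": 0, "x": 0.28, "y": -0.02, "z": -0.04, "gripper": -1}, {"rx": 0, "ry": 0, "rz": 0, "x": 0.32, "y": -0.02, "z": -0.04, "gripper": -1}, {"rx": 0, "ry": 0, "rz": 0, "x": 0.32, "y": -0.02, "z": -0.04, "gripper": -1}])

```text
clock: 10.0
position: [574.9, -37.5, 120.6]
eef_rot: [[0.998, -0.069, -0.001], [-0.069, -0.998, 0.0], [-0.001, -0.0, -1.0]]
wrist_force: [0.1, 0.3, -1.0]
opening: 17.2
finger_force: 59.0
```

Emit:
carry_out(series=[{"rx": 0, "ry": 0, "rz": 0, "x": 0.2, "y": -0.02, "z": 0, "gripper": -1}, {"rx": 0, "ry": 0, "rz": 0, "x": 0.2, "y": -0.02, "z": 0, "gripper": -1}, {"rx": 0, "ry": 0, "rz": 0, "x": 0, "y": 0, "z": 0, "gripper": -1}, {"rx": 0, "ry": 0, "rz": 0, "x": 0, "y": 0, "z": 0, "gripper": -1}, {"rx": 0, "ry": 0, "rz": 0, "x": 0, "y": 0, "z": 0, "gripper": -1}])

```text
clock: 10.42
position: [583.7, -38.4, 120.9]
eef_rot: [[0.998, -0.069, -0.001], [-0.069, -0.998, 0.0], [-0.001, -0.0, -1.0]]
wrist_force: [0.1, -0.6, -2.0]
opening: 17.4
finger_force: 59.0
```

```bash
python3 look.py e scene wrist| grep -E "blue|red \[[23]|^[0-9]|white"; python3 - <<'E'
import cv2,numpy as np
a=cv2.imread('pics/ewrist.png'); b=cv2.imread('pics/escene.png')[160:400,220:480]
cv2.imwrite('pics/ee.png',np.hstack([cv2.resize(a,(400,250)),cv2.resize(b,(390,360))[:250]]))
E
```

```text
10.4167 [583.7 -38.4 120.9] [[0.9976, -0.0693, -0.0009], [-0.0693, -0.9976, 0.0001], [-0.0009, -0.0001, -1.0]] 17.446954882152607
scene red [370.  299.5] (346, 276, 49, 48) [[648.7, 89.8]]
scene white [291.4 296.7] (266, 278, 48, 33) [[731.4, -22.8]]
scene white [301.7 268.2] (282, 253, 41, 37) [[679.2, -35.1]]
scene white [469.2 216.8] (450, 201, 40, 33) [[425.8, 184.9]]
wrist white [287.  74.] (231, 0, 113, 149) [[671.2, -31.2]]
```

View pics/ee.png

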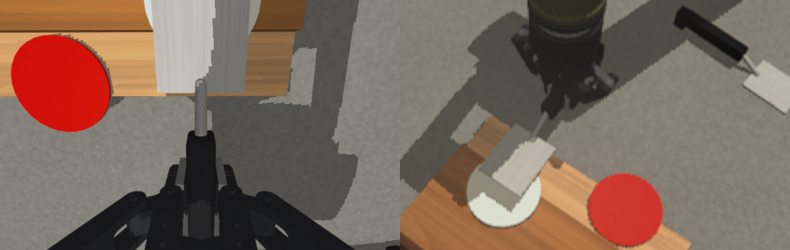

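The mat lies white side up on the deck, with the red mat unmoved. Retreat and lay the spatula down in the free space in front of the stand.

Emit:
carry_out(series=[{"rx": 0, "ry": 0, "rz": 0, "x": -0.4, "y": 0.03, "z": 0.2, "gripper": -1}, {"rx": 0, "ry": 0, "rz": 0, "x": -0.9, "y": 0.06, "z": 0, "gripper": -1}, {"rx": 0, "ry": 0, "rz": 0, "x": -0.9, "y": 0.06, "z": 0, "gripper": -1}, {"rx": 0, "ry": 0, "rz": 0, "x": -0.9, "y": 0.06, "z": 0, "gripper": -1}, {"rx": 0, "ry": 0, "rz": 0, "x": -0.9, "y": 0.06, "z": 0, "gripper": -1}, {"rx": 0, "ry": 0, "rz": 0, "x": -0.9, "y": 0.06, "z": 0, "gripper": -1}, {"rx": 0, "ry": 0, "rz": 0, "x": -0.8, "y": 0.06, "z": 0, "gripper": -1}, {"rx": 0, "ry": 0, "rz": 0, "x": 0, "y": 0, "z": 0, "gripper": -1}])

```text
clock: 11.18
position: [434.5, -27.8, 125.8]
eef_rot: [[0.998, -0.069, -0.007], [-0.069, -0.998, 0.001], [-0.007, -0.001, -1.0]]
wrist_force: [-1.0, 0.2, -0.6]
opening: 17.2
finger_force: 59.0
```

Emit:
carry_out(series=[{"rx": 0, "ry": 0, "rz": 0, "x": 0, "y": 0, "z": -0.8, "gripper": -1}, {"rx": 0, "ry": 0, "rz": 0, "x": 0, "y": 0, "z": -0.8, "gripper": -1}, {"rx": 0, "ry": 0, "rz": 0, "x": 0, "y": 0, "z": -0.8, "gripper": -1}, {"rx": 0, "ry": 0, "rz": 0, "x": 0, "y": 0, "z": -0.8, "gripper": -1}, {"rx": 0, "ry": 0, "rz": 0, "x": 0, "y": 0, "z": -0.4, "gripper": -1}, {"rx": 0, "ry": 0, "rz": 0, "x": 0, "y": 0, "z": 0, "gripper": -1}, {"rx": 0, "ry": 0, "rz": 0, "x": 0, "y": 0, "z": 0, "gripper": -1}])

```text
clock: 11.77
position: [441.4, -28.7, 36.1]
eef_rot: [[0.998, -0.069, -0.001], [-0.069, -0.998, 0.0], [-0.001, -0.0, -1.0]]
wrist_force: [0.4, -0.3, -0.5]
opening: 17.3
finger_force: 59.1
```

Emit:
carry_out(series=[{"rx": 0, "ry": 0, "rz": 0, "x": 0, "y": 0, "z": -0.2, "gripper": -1}, {"rx": 0, "ry": 0, "rz": 0, "x": 0, "y": 0, "z": -0.16, "gripper": -1}, {"rx": 0, "ry": 0, "rz": 0, "x": 0, "y": 0, "z": -0.08, "gripper": -1}, {"rx": 0, "ry": 0, "rz": 0, "x": 0, "y": 0, "z": 0, "gripper": -1}, {"rx": 0, "ry": 0, "rz": 0, "x": 0, "y": 0, "z": 0, "gripper": -1}, {"rx": 0, "ry": 0, "rz": 0, "x": 0, "y": 0, "z": 0, "gripper": -1}])

```text
clock: 12.27
position: [441.9, -28.8, 25.3]
eef_rot: [[0.998, -0.069, 0.0], [-0.069, -0.998, -0.0], [0.0, 0.0, -1.0]]
wrist_force: [0.4, -0.3, -1.4]
opening: 16.7
finger_force: 59.1
```

Within about 0.5 mm of the table; ease down a little and release.

Emit:
carry_out(series=[{"rx": 0, "ry": 0, "rz": 0, "x": 0, "y": 0, "z": -0.03, "gripper": -1}, {"rx": 0, "ry": 0, "rz": 0, "x": 0, "y": 0, "z": 0, "gripper": -1}, {"rx": 0, "ry": 0, "rz": 0, "x": 0, "y": 0, "z": 0, "gripper": 1}, {"rx": 0, "ry": 0, "rz": 0, "x": 0, "y": 0, "z": 0, "gripper": 1}, {"rx": 0, "ry": 0, "rz": 0, "x": 0, "y": 0, "z": 0, "gripper": 1}, {"rx": 0, "ry": 0, "rz": 0, "x": 0, "y": 0, "z": 0, "gripper": 1}, {"rx": 0, "ry": 0, "rz": 0, "x": 0, "y": 0, "z": 0, "gripper": 1}, {"rx": 0, "ry": 0, "rz": 0, "x": 0, "y": 0, "z": 0, "gripper": 1}])

```text
clock: 12.93
position: [441.7, -28.7, 24.3]
eef_rot: [[0.998, -0.069, -0.0], [-0.069, -0.998, 0.0], [-0.0, -0.0, -1.0]]
wrist_force: [-0.8, -0.8, 0.5]
opening: 85.1
finger_force: 0.0
```

Emit:
carry_out(series=[{"rx": 0, "ry": 0, "rz": 0, "x": 0, "y": 0, "z": 0.3, "gripper": 1}, {"rx": 0, "ry": 0, "rz": 0, "x": 0, "y": 0, "z": 0.6, "gripper": 1}, {"rx": 0, "ry": 0, "rz": 0, "x": 0, "y": 0, "z": 0.9, "gripper": 1}, {"rx": 0, "ry": 0, "rz": 0, "x": 0, "y": 0, "z": 0.9, "gripper": 1}, {"rx": 0, "ry": 0, "rz": 0, "x": 0, "y": 0, "z": 0.9, "gripper": 1}, {"rx": 0, "ry": 0, "rz": 0, "x": 0, "y": 0, "z": 0.9, "gripper": 1}, {"rx": 0, "ry": 0, "rz": 0, "x": 0, "y": 0, "z": 0, "gripper": 1}, {"rx": 0, "ry": 0, "rz": 0, "x": 0, "y": 0, "z": 0, "gripper": 1}])

```text
clock: 13.6
position: [442.7, -28.9, 138.4]
eef_rot: [[0.998, -0.069, 0.004], [-0.069, -0.998, -0.001], [0.004, 0.0, -1.0]]
wrist_force: [-0.9, 0.0, 0.5]
opening: 85.2
finger_force: 0.0
```

```bash
python3 look.py f scene wrist top| grep -E "red \[[23]|^[0-9]|white"; python3 - <<'E'
import cv2,numpy as np
a=cv2.imread('pics/fwrist.png'); b=cv2.imread('pics/fscene.png')
cv2.imwrite('pics/ff.png',np.hstack([cv2.resize(a,(400,250)),cv2.resize(b,(400,250))]))
E
```

```text
13.6 [442.7 -28.9 138.4] [[0.9976, -0.0693, 0.004], [-0.0693, -0.9976, -0.0006], [0.004, 0.0003, -1.0]] 85.23629409453726
scene red [370.  299.5] (346, 276, 49, 48) [[648.7, 89.8]]
scene white [289. 287.] (265, 264, 49, 47) [[724.2, -30.9]]
wrist white [ 81.  307.3] (39, 276, 85, 64) [[426.6, 93.5]]
wrist white [320.5  59.5] (277, 14, 88, 92) [[533.7, -35.4]]
top red [236.6 143.5] (216, 124, 42, 40) [[646.5, 88.5]]
top white [187.2 281.3] (170, 266, 35, 32) [[360.4, 169.0]]
top white [294.8 192.9] (281, 181, 29, 25) [[532.8, -39.1]]
top white [566.7 209.7] (506, 175, 122, 71) [[499.5, -577.6]]
top white [300.2 114.2] (279, 94, 42, 42) [[691.5, -49.4]]
top white [126.  15.] (110, 0, 33, 31) [[897.7, 306.6]]
```

View pics/ff.png

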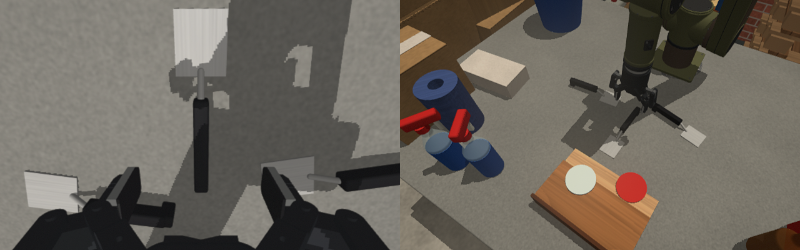

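The spatula lies flat and free (blade at (320,59) in the wrist view), and the mat is white side up. Quick triangulation of the mat centre before handing in.

```bash
python3 - <<'E'
from h import *
t,s=cams.get_calibration("top"),cams.get_calibration("scene")
print(onz(t,[(300.2,114.2)],60),onz(s,[(289,287)],60))
o1,d1=ray(t,[(300.2,114.2)]);o2,d2=ray(s,[(289,287)])
k=np.linalg.lstsq(np.c_[d1[0],-d2[0]],o2-o1,rcond=None)[0]; print(o1+k[0]*d1[0],o2+k[1]*d2[0])
for n,c0 in(("top",t),("scene",s)):
  im=cv2.imread(f"pics/f{n}.png")[...,::-1].copy()
  for c in blobs(masks(im)["white"],500):
    u,v,w,h=cv2.boundingRect(c)
    if abs(u+w/2-(300 if n=="top" else 289))<4:
      P=onz(c0,c[:,0],60)[:,:2]; print(n,np.ptp(P,0),cv2.minEnclosingCircle(P.astype(np.float32)),2*np.sqrt(cv2.contourArea(P.astype(np.float32))/np.pi))
E
```

```text
[[707.08288349 -47.80841835  60.        ]] [[707.71499667 -45.94632785  60.        ]]
[707.66996824 -47.75019327  57.81817848] [707.0486553  -46.55500286  57.68289093]
top [89.05310022 87.24284393] ((706.774169921875, -47.29779052734375), 44.87276077270508) 86.98106331989676
scene [87.75965305 88.12401672] ((706.609619140625, -47.25989532470703), 44.31359100341797) 86.66172590715671
```

```bash
python3 -c "
from cell import manip; print(manip.close_job())"
```

```text
the job is handed in; nothing more can be done
None
```

I handed the job in after about 14 s of the 51 s allowed; no verdict came back. The blue mat lies flat, white side up on the upper deck, its centre about 22 mm behind the riser; the red mat has not moved; and the spatula is flat on the table, released without a drop.

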